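# Clear the transport block and wind the rack carriage to its stop

## Task

The blue transport block is still standing in the rack feeder between the tube carriage and the end stop: take it out and put it back down in its own blue-marked storage slot, sitting flat on the slot's floor. Then wind the handwheel by its red crank knob, clockwise seen from above, until the carriage just touches the end stop, without forcing it hard against the stop. Leave it touching, and do not disturb the yellow block, the reagent bottle or the tip box.

Things in the scene. Friction and masses are not known exactly. Their poses are not given: they have to be found in the camera images.
- block_blue: Loose blue block, 0.2 to 0.4 kg. Foot 100 (x) x 36 (y) x 30 mm high; on its middle stands a grip fin 16 mm thick (x), 30 mm wide (y), 30 to 65 mm above the underside: grip it from above, fingers closing along the block's x. Origin: centre of the underside; z up. Same either way round. Starts on the feeder deck between carriage and stop, long side across the feeder.
- block_blue_grip (a point): Grip point in the middle of the blue block's fin, 48 mm above its underside.
- slot_blue: Fixed white open tray, the blue block's storage slot, with blue floor and blue ends: outside 122 (x) x 58 (y) x 24 mm high, walls and floor 5 mm, so the pocket is 112 x 48 mm and 19 mm deep. Origin: centre of the underside; z up. The block stands in it with its long side along the slot's x, its underside then 5 mm above the slot's origin.
- slot_yellow: The same tray marked yellow; it holds the yellow block.
- slot_green: The same tray marked green; empty, and not the blue block's place.
- feeder: Fixed rack feeder: aluminium base 150 (x) x 420 mm (y, -170 to +250 from the origin), deck 30 mm above the table. Origin: on the table under the deck, z up. The carriage travels along the feeder's -y. A low white reader cowl (top 87 mm above the table) closes the -y end; the handwheel's gear column stands at the +y end.
- carriage: Carriage on the deck with a clamped white rack of purple-capped tubes, 130 mm wide, 80 mm long (y), its top 103 mm above the table; driven only by the handwheel, 60 mm of travel a turn (9.55 mm per rad). Origin: on the deck at the carriage's front (-y) face.
- carriage_face (a point): Centre of the dark blue bumper plate on the carriage's front (-y) face, 50 mm above the table.
- stop: Fixed dark steel end stop with an orange strip, 110 wide x 30 x 38 mm high, on the deck; set at a different place along the feeder each time. Origin: on the deck, at the face towards the carriage; its axes are parallel to the feeder's.
- stop_face (a point): Point on the stop's face (towards the feeder's +y) that meets the carriage_face  the gap to close is the y of carriage_face in the feeder's axes less the y of stop_face; 0 when touching.
- wheel (a joint): Handwheel angle in rad about its vertical axis, growing clockwise seen from above, which drives the carriage towards the stop. Turns freely with light friction (about 1 to 2 N at the knob) and stays where it is left.
- wheel_axis (a point): Point on the handwheel's vertical axis, at the height of the knob's grip (145 mm above the table). The wheel is a black disc of 120 mm diameter, its top 112 mm above the table.
- crank_knob (a point): Grip point on the upright red crank knob, 144 mm above the table: a cylinder of 24 mm diameter reaching from 114 to 162 mm above the table, 48 mm from the wheel's axis. It spins freely on its own pin, so a gripper can hold it and keep its own yaw while carrying it round.
- block_yellow: Bystander: yellow block of the same shape as the blue one, standing in the yellow slot. Leave it alone.
- reagent: Bystander: white reagent bottle, 64 mm diameter, 150 mm high, blue cap; origin at the centre of its underside. Leave it alone.
- tip_box: Bystander: white pipette-tip box with orange tips on top, 85 x 125 x 50 mm; origin at the centre of its underside. Leave it alone.
Not all that is in view belongs to the job. What is shaped like the block_blue but pink is not meant.

How it is judged:
On the way, in this order (a step that is already met when the one before it is completed fails the run):
1. the blue block sits flat in its own blue slot, released, and the carriage has not been wound to the stop yet (x of block_blue in the frame of slot_blue between -0.009 and 0.009 m and y of block_blue in the frame of slot_blue between -0.009 and 0.009 m and z of block_blue in the frame of slot_blue below 0.009 m and angle between block_blue's own z axis and vertical below 0.08 rad and contact force between the fingers and block_blue below 0.3 N and linear speed of block_blue below 0.02 m/s and y of carriage_face in the frame of stop_face above 0.02 m), for 0.2 s.
2. the carriage has been wound to touch the end stop (y of carriage_face in the frame of stop_face below 0.0015 m), for 0.1 s.
At the end, for the whole second after the job is handed in: The blue block sits flat in the blue slot (centre within 9 mm of the slot's along each side, underside within 4 mm of the slot's floor, tilt under 0.08 rad), released and at rest; the carriage's front face is within 2 mm of the end stop and the handwheel is at rest (x of block_blue in the frame of slot_blue between -0.009 and 0.009 m and y of block_blue in the frame of slot_blue between -0.009 and 0.009 m and z of block_blue in the frame of slot_blue below 0.009 m and angle between block_blue's own z axis and vertical below 0.08 rad and contact force between the fingers and block_blue below 0.3 N and linear speed of block_blue below 0.02 m/s and y of carriage_face in the frame of stop_face below 0.002 m and velocity of joint wheel between -0.05 and 0.05 rad/s); the robot touches nothing.
It fails at once if the carriage is forced against the stop with more than 150 N (contact force between carriage and stop above 150 N).
It fails at once if the yellow block is moved more than 15 mm (distance of block_yellow from where it was at the start of the episode above 0.015 m).
It fails at once if the reagent bottle is moved more than 30 mm or tipped (distance of reagent from where it was at the start of the episode above 0.03 m or angle between reagent's own z axis and vertical above 0.4 rad).
It fails at once if the tip box is moved more than 30 mm (distance of tip_box from where it was at the start of the episode above 0.03 m).
It also fails if it takes over 72 s, if anything falls off the work surface, if the arm or the gripper's body presses on something with over 40 N, if the wrist force passes 120 N, or if a joint passes its speed limit or range.

## Robot

A 6-joint arm with a two-finger parallel gripper is mounted at the origin on the work surface. World frame = base frame: x ahead of the robot, y to its left, z up, the work surface at z = 0. Lengths are in m, angles in rad, forces in N, time in s.
With the tool pointing down it reaches from about 0.25 to 0.775 m from the base axis. Payload 4 kg.
Tool frame: the origin (TCP) lies at the very end of the fingers, on their centre line; the grasp point (between the pads) lies 19 mm behind it; z points along the fingers, y is the line along which they close (so a half turn about z gives the same grasp; the last joint's range is limited). The gripper opens to 85 mm and grips with 20 to 120 N. Pads are 22 mm wide; open, the fingers measure 114 mm over their backs; the gripper's body (76 mm by 85 mm) begins 54 mm behind the grasp point. The pads swing forward as they close: fully open they stand 13 mm farther back than shut.
Start: joints at [1.002, 0.087, 1.371, -0, 1.684, -0.103], TCP at [0.247, 0.491, 0.231] pointing down, gripper open.
Joint ranges: [-3.1, 3.1], [-0.76, 2.03], [0.27, 2.55], [-1.08, 4.22], [0.17, 2.65], [-2.57, 2.57]. Speed limits (rad/s): [2.79, 2.79, 3.14, 3.14, 3.14, 3.14].

## Interface

Orientations are given as a rotation vector (axis times angle).
In Python, from workcell import bot gives the robot as it stands.
- The arm moves only by the tool play_rows, never from a script. Its argument "targets" is a list of rows, each a list of 3 entries, a list of its own where there are three numbers: the finger opening in m, from 0 to 0.0854, then the shift along the tool's x, y, z in m, then the turn about the tool's z in rad. A call has 1 to 8 rows; each row is the pose to reach, as a shift and turn from the pose commanded when the call began, along the tool's axes at that moment; what a row does not reach only later rows make up. A row lasts 1/12 s, in which the tool goes at most 41.7 mm and 7.16 degrees, less where a joint would pass 70% of its speed; a pose out of reach is approached as far as the arm can. A call with a gripper value outside its range is refused whole. The fingers move at their own pace and stop on an object; "force" is the grip in N (left out, the last holds). Time passes only in rows, so rows that repeat a pose let the fingers close. It gives the time, the measured TCP pose, the force, the opening and the grip force at its end, in the units of the state.
- bot.observe(): the state, without advancing time (a new reading comes with each control period).
- bot.get_image(name): name is "scene" or "top"; returns the picture (420x560x3 uint8, red, green, blue); there is no depth.
- bot.get_calibration(name): a dict with "fx", "fy", "cx", "cy" (pixels), "k1" (the pictures are not rectified: a ray, as slopes to the right and down, at radius r is drawn at 1 + k1 r^2 times it, then the intrinsics apply), "pose" (4x4, takes a point from camera to world coordinates). Camera axes: x right, y up, looking along -z (the intrinsics and any distortion apply to the point x, -y, -z); pixel columns grow to the right and rows downward; lengths in m; the calibration is good to about 2 mm. A picture is of the moment at which its call begins. get_calibration takes no time and is no camera call.
- bot.sign_off(): hands the job in; it is judged then, once.
The state is a dict: "clock": time; "q": joint angles; "joint_vel": joint speeds; "effort": joint torques, N m; "tcp_pos": TCP position; "tcp_rot": TCP orientation; "ft_force": force on the tool from outside, world axes, zero at the start; "moment": the same for the moment, N m; "finger_gap": finger opening in m; "gripper_force": force on a finger pad.
Only numpy, scipy, OpenCV 4.12 (cv2) and the standard library are available. Lean on these libraries where they do the work, as an engineer would, in place of code of your own. Each camera call takes 0.05 s, during which the arm holds its last target. There are 200 camera calls.

## Working session

There is one attempt and no reset: what is moved stays moved. The work goes in short steps, Python scripts to look and compute and a tool call to move; the robot and the scene stay as the last step left them, time stands still between calls to the robot, and variables do not carry over. Pictures are saved under pics/ and viewed, at most 10 in all, crops included, and the job is handed in when it is done.

Besides the shell and the picture viewer there is one more tool, called by a JSON object that holds its "api" and its "payload". play_rows: Moves the arm, as the interface text tells. Its arguments: {"type":"object","properties":{"targets":{"type":"array"},"force":{"type":"number"}},"required":["targets"]}

```bash
mkdir -p pics
cat > h.py <<'E'
import numpy as np, cv2
from workcell import bot
def snap(n,f):
    im=bot.get_image(n); cv2.imwrite(f'pics/{f}.png',im[:,:,::-1]); return im
def ray(n,u,v):
    c=bot.get_calibration(n); K=np.array([[c['fx'],0,c['cx']],[0,c['fy'],c['cy']],[0,0,1.]])
    p=np.array([(u-c['cx'])/c['fx'],(v-c['cy'])/c['fy']]); s=p.copy()
    for _ in range(30): s=p/(1+c['k1']*(s@s))
    P=np.array(c['pose']); return P[:3,3],P[:3,:3]@np.array([s[0],-s[1],-1])
def onz(n,u,v,z):
    o,d=ray(n,u,v); return o+d*(z-o[2])/d[2]
def proj(n,X):
    c=bot.get_calibration(n);P=np.array(c['pose']); x=P[:3,:3].T@(np.array(X)-P[:3,3]); s=np.array([x[0],-x[1]])/-x[2]
    s=s*(1+c['k1']*(s@s)); return np.array([c['fx']*s[0]+c['cx'],c['fy']*s[1]+c['cy']])
E
python3 - <<'E'
from h import *
a=snap('scene','s0');b=snap('top','t0')
for n in('scene','top'):
    c=bot.get_calibration(n);print(n,{k:c[k] for k in c if k!='pose'},np.round(c['pose'],3))
print(bot.observe())
E
```

```text
scene {'fx': 418.33971247862706, 'fy': 418.33971247862706, 'cx': 281.6412290854084, 'cy': 209.1424762850853, 'k1': -0.057908450931765686} [[ 0.58  -0.556  0.595  1.087]
 [ 0.814  0.405 -0.416 -0.383]
 [-0.01   0.726  0.688  0.711]
 [ 0.     0.     0.     1.   ]]
top {'fx': 422.03420585747085, 'fy': 422.03420585747085, 'cx': 282.65047988272977, 'cy': 208.79481909322303, 'k1': -0.003270767217888032} [[-0.009  0.998 -0.056  0.503]
 [-1.    -0.01  -0.027 -0.05 ]
 [-0.027  0.055  0.998  1.084]
 [ 0.     0.     0.     1.   ]]
{'clock': 0.1, 'q': array([ 1.00193008e+00,  8.79428443e-02,  1.37214392e+00, -1.22191935e-06,
        1.68357969e+00, -1.03095233e-01]), 'joint_vel': array([-1.77680805e-03, -3.28784888e-04, -4.47231545e-03, -4.34151639e-04,
        9.29485775e-04, -9.98757475e-05]), 'effort': array([ 3.06056398e-03, -3.53012502e+01, -3.14221036e+01, -1.15575981e-04,
        7.90254126e-03,  2.13344845e-05]), 'tcp_pos': array([0.24677006, 0.49102952, 0.23020171]), 'tcp_rot': array([-0.72487822, -3.05611816,  0.00307535]), 'ft_force': array([-0.07595147,  0.36194368,  0.01902563]), 'moment': array([-0.02226783, -0.03375386, -0.03093007]), 'gripper_force': 0.0, 'finger_gap': 0.08543258241100778}
```

View pics/s0.png

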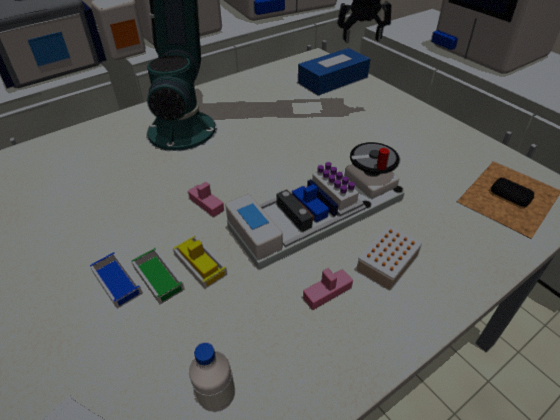

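View pics/t0.png

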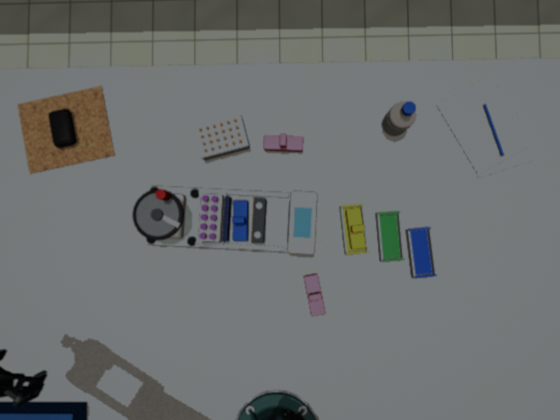

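The scene picture shows the blue block at (312,203) and the blue slot at (115,278). In the top picture the block is at (241,220), the empty blue slot at (421,252), the wheel at (159,215) and the red knob at (162,195).

Things that could be mistaken for the blue block, by top pixel: pink blocks (283,143) and (315,295), yellow block (354,229), cowl screen (303,222), carriage bumper (227,219). I choose (241,220), the blue one between carriage and stop, and will check it in a crop.

```bash
cat > m.py <<'E'
from h import *
def comps(im,lo,hi,roi,amin=15):
    hsv=cv2.cvtColor(im,cv2.COLOR_RGB2HSV); m=cv2.inRange(hsv,lo,hi); k=np.zeros_like(m);x0,y0,x1,y1=roi;k[y0:y1,x0:x1]=m[y0:y1,x0:x1]
    n,l,s,c=cv2.connectedComponentsWithStats(k); out=[]
    for i in range(1,n):
        if s[i,4]>=amin:
            p=np.argwhere(l==i)[:,::-1].astype(np.float32); out.append((s[i].tolist(),c[i].round(1).tolist(),p))
    return out
E
python3 - <<'E'
from m import *
im=cv2.cvtColor(cv2.imread('pics/t0.png'),cv2.COLOR_BGR2RGB)
c=cv2.resize(im[170:300,135:440],None,fx=2.6,fy=2.6,interpolation=cv2.INTER_CUBIC)
cv2.imwrite('pics/c0.png',np.clip(c[:,:,::-1]*1.5,0,255).astype(np.uint8))
for nm,lo,hi in(('blue',(108,120,60),(125,255,255)),('purple',(130,80,40),(160,255,255)),('red',(0,150,80),(8,255,255)),('green',(50,120,40),(75,255,255))):
    for s,ce,p in comps(im,lo,hi,(130,170,450,300),8):
        print(nm,s,ce,cv2.minAreaRect(p), onz('top',*ce,0.03).round(4))
E
```

```text
blue [233, 201, 15, 40, 574] [240.0, 220.7] ((240.0, 220.5), (39.0, 14.0), 90.0) [0.5325 0.0856 0.03  ]
blue [409, 227, 27, 51, 810] [421.1, 251.7] ((421.9532470703125, 252.1336212158203), (49.38642883300781, 20.092256546020508), 82.7249984741211) [ 0.4518 -0.3621  0.03  ]
purple [202, 196, 6, 5, 27] [204.6, 198.1] ((204.5, 198.0), (4.0, 5.0), 90.0) [0.5902 0.1749 0.03  ]
purple [212, 196, 6, 6, 27] [214.3, 198.4] ((214.00001525878906, 198.50001525878906), (4.949747085571289, 4.949747562408447), 45.0) [0.5892 0.1503 0.03  ]
purple [202, 205, 6, 6, 27] [204.3, 207.4] ((204.00003051757812, 207.50003051757812), (4.949747085571289, 4.949747562408447), 45.0) [0.5668 0.1756 0.03  ]
purple [211, 206, 6, 5, 26] [213.5, 208.0] ((213.5, 208.0), (4.0, 5.0), 90.0) [0.565  0.1523 0.03  ]
purple [201, 215, 6, 5, 24] [203.7, 216.9] ((203.5, 217.0), (4.0, 5.0), 90.0) [0.5429 0.1771 0.03  ]
purple [210, 215, 6, 5, 24] [212.9, 217.2] ((212.5, 217.0), (4.0, 5.0), 90.0) [0.5419 0.1538 0.03  ]
purple [200, 224, 7, 5, 27] [203.2, 226.1] ((203.0, 226.0), (4.0, 6.0), 90.0) [0.5198 0.1783 0.03  ]
purple [210, 224, 6, 6, 27] [212.4, 226.6] ((212.5, 226.5), (5.0, 5.0), 90.0) [0.5184 0.1551 0.03  ]
purple [200, 233, 6, 6, 28] [202.5, 235.5] ((202.5, 235.5), (5.0, 5.0), 90.0) [0.4963 0.18   0.03  ]
purple [209, 234, 6, 5, 24] [211.7, 236.0] ((211.5, 236.0), (4.0, 5.0), 90.0) [0.4949 0.1568 0.03  ]
red [156, 190, 9, 9, 71] [160.0, 193.8] ((160.0, 194.0), (8.0, 8.0), 90.0) [0.6024 0.2882 0.03  ]
green [380, 215, 20, 43, 678] [389.6, 235.8] ((389.6064758300781, 235.672119140625), (42.55179977416992, 15.934292793273926), 84.80557250976562) [ 0.4916 -0.2857  0.03  ]
green [389, 259, 12, 1, 12] [394.5, 259.0] ((394.5, 259.0), (11.0, 0.0), 180.0) [ 0.4344 -0.2965  0.03  ]
```

View pics/c0.png

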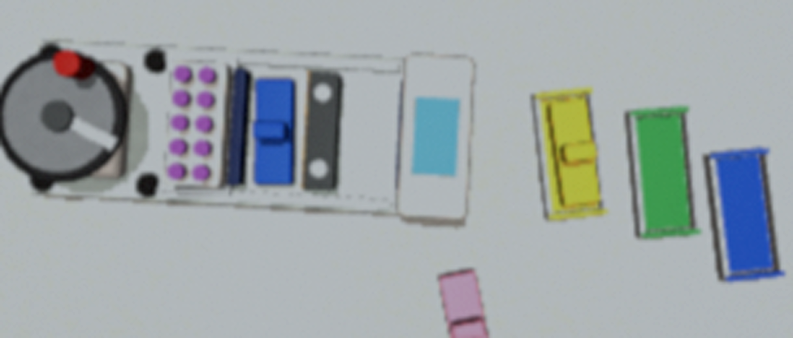

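The crop confirms the choice: blue block with its fin at crop (272,132), between the dark bumper and the orange/steel stop. The blue slot is empty, centred at crop (745,215).

```bash
cat >> m.py <<'E'
def go(p,yaw=None):
    "shift/turn in tool axes to reach world TCP p with tool y at angle yaw"
    from scipy.spatial.transform import Rotation as R
    s=bot.observe(); M=R.from_rotvec(s['tcp_rot']).as_matrix(); d=M.T@(np.array(p)-s['tcp_pos'])
    cur=np.arctan2(M[1,1],M[0,1]); t=0 if yaw is None else -(((yaw-cur)+np.pi/2)%np.pi-np.pi/2)
    print('t',round(s['clock'],2),'tcp',s['tcp_pos'].round(4),'yaw',round(cur,4),'F',s['ft_force'].round(1),'gap',round(s['finger_gap'],4),'-> shift',d.round(4),'turn',round(t,4))
def yawof(a,b): return np.arctan2(b[1]-a[1],b[0]-a[0])
E
python3 - <<'E'
from m import *
im=cv2.cvtColor(cv2.imread('pics/t0.png'),cv2.COLOR_BGR2RGB)
C=lambda x,y:(x/2.6+135,y/2.6+170)
q=[onz('top',*C(*p),.06) for p in((255,79),(293,80),(291,185),(252,183))]
print('block',np.mean(q,0).round(4),[np.linalg.norm(q[i]-q[i-1]).round(4) for i in range(4)],'yaw',yawof(q[3],q[0]),yawof(q[2],q[1]))
q=[onz('top',*C(*p),.024) for p in((706,155),(768,150),(783,275),(721,279))]
print('slot',np.mean(q,0).round(4),[np.linalg.norm(q[i]-q[i-1]).round(4) for i in range(4)],'yaw',yawof(q[3],q[0]),yawof(q[2],q[1]))
print('knob top',onz('top',160,193.8,.162))
# edge-fit of block / slot masks: column mean per row
for roi,z in(((225,190,260,245),.06),((400,225,440,282),.005)):
    s,c,p=comps(im,(108,120,60),(125,255,255),roi,200)[0]
    r=sorted(set(p[:,1]))[4:-4]; R_=[p[p[:,1]==y,0].max() for y in r]
    k,b=np.polyfit(r,R_,1,w=1/(1+np.abs(R_-np.polyval(np.polyfit(r,R_,1),r))))
    A=onz('top',k*r[-1]+b,r[-1],z);B=onz('top',k*r[0]+b,r[0],z); print('right edge yaw',yawof(A,B))
# wheel disc: dark ring
g=cv2.cvtColor(im,cv2.COLOR_RGB2GRAY)
h=cv2.HoughCircles(cv2.GaussianBlur(g,(3,3),0)[170:260,120:200],cv2.HOUGH_GRADIENT,1,50,param1=80,param2=15,minRadius=20,maxRadius=32)
if h is not None: print('wheel',h[0,0],onz('top',h[0,0,0]+120,h[0,0,1]+170,.112))
# scene view check
ims=cv2.cvtColor(cv2.imread('pics/s0.png'),cv2.COLOR_BGR2RGB)
for s,c,p in comps(ims,(108,120,50),(125,255,255),(80,170,360,310),40): print('scene blue',s,c)
for s,c,p in comps(ims,(0,150,80),(8,255,255),(360,130,410,180),10): print('scene red',s,c,onz('scene',*c,.145))
for P in((.532,.084,.05),(.453,-.365,.005)): print(proj('scene',P))
E
```

```text
block [0.5318 0.082  0.06  ] [np.float64(0.0974), np.float64(0.0358), np.float64(0.0982), np.float64(0.0366)] yaw -0.03105064784827333 -0.02314848854073951
slot [ 0.4495 -0.3644  0.024 ] [np.float64(0.1185), np.float64(0.0592), np.float64(0.1193), np.float64(0.0587)] yaw 0.09528264657213617 0.0911328271992914
knob top [0.58986454 0.24588642 0.162     ]
right edge yaw -0.005942967473522166
right edge yaw 0.09334557717993061
wheel [36.5 44.5 21.3] [0.54640509 0.26975729 0.112     ]
scene blue [292, 183, 37, 38, 537] [311.7, 200.2]
scene blue [90, 253, 24, 13, 44] [101.5, 259.0]
scene blue [97, 260, 42, 44, 843] [116.3, 280.6]
scene red [380, 148, 9, 6, 44] [384.0, 150.5] [0.57655257 0.26388362 0.145     ]
[309.45599605 201.27566285]
[117.2184475  281.49288294]
```

```bash
python3 -c "
from m import *
go((.532,.082,.20),-.027)"
```

```text
t 0.1 tcp [0.2468 0.491  0.2302] yaw 1.105 F [-0.1  0.4  0. ] gap 0.0854 -> shift [-0.4386 -0.2373  0.0306] turn 1.132
```

{"api": "play_rows", "payload": {"targets": [[0.06,[-0.219,-0.119,0.0],0.566],[0.06,[-0.439,-0.237,0.0],1.132],[0.06,[-0.439,-0.237,0.0],1.132],[0.06,[-0.439,-0.237,0.0],1.132],[0.06,[-0.439,-0.237,0.0],1.132],[0.06,[-0.439,-0.237,0.0],1.132],[0.06,[-0.439,-0.237,0.0],1.132],[0.06,[-0.439,-0.237,0.0],1.132]], "force": 40}}

```text
clock: 0.77
tcp_pos: [0.4384, 0.2163, 0.2309]
tcp_rot: [-2.109, -2.328, 0.0]
ft_force: [0.9, 0.3, 0.4]
finger_gap: 0.06
gripper_force: 0.0
```

```bash
python3 -c "
from m import *
go((.532,.082,.12),-.027)"
```

```text
t 0.77 tcp [0.4384 0.2163 0.2309] yaw 0.099 F [0.9 0.3 0.4] gap 0.06 -> shift [-0.1429  0.0799  0.1109] turn 0.126
```

{"api": "play_rows", "payload": {"targets": [[0.06,[-0.143,0.08,0.0],0.126],[0.06,[-0.143,0.08,0.02],0.126],[0.06,[-0.143,0.08,0.05],0.126],[0.06,[-0.143,0.08,0.08],0.126],[0.06,[-0.143,0.08,0.11],0.126],[0.06,[-0.143,0.08,0.11],0.126],[0.06,[-0.143,0.08,0.11],0.126],[0.06,[-0.143,0.08,0.11],0.126]]}}

```text
clock: 1.43
tcp_pos: [0.5319, 0.0849, 0.1212]
tcp_rot: [-2.243, -2.197, 0.001]
ft_force: [0.1, -0.4, 0.2]
finger_gap: 0.0598
gripper_force: 0.0
```

Run:
```python
from m import *
go((.532,.082,.064),-.027)
a=snap('scene','s1');b=snap('top','t1')
x=cv2.resize(a[140:260,240:400],None,fx=3,fy=3);y=cv2.resize(b[160:280,180:320],None,fx=2.286*1.3125,fy=3)
y=cv2.resize(b[160:280,180:280],None,fx=3,fy=3)
cv2.imwrite('pics/c1.png',np.hstack([x,y])[:,:,::-1])
```

```text
t 1.43 tcp [0.5319 0.0849 0.1212] yaw -0.0208 F [ 0.1 -0.4  0.2] gap 0.0598 -> shift [-0.003   0.0003  0.0572] turn 0.0062
```

View pics/c1.png

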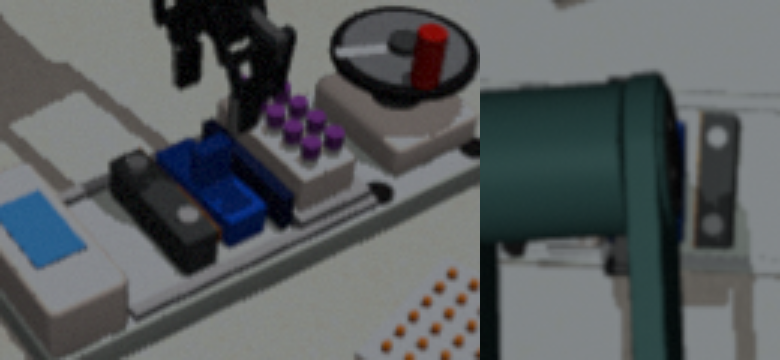

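The crop shows the fingers straddling the fin line, with tips at (185,80) and (240,125) and the fin below at (210,155). I can descend.

{"api": "play_rows", "payload": {"targets": [[0.06,[-0.002,0.0,0.02],0.006],[0.06,[-0.002,0.0,0.04],0.006],[0.06,[-0.002,0.0,0.056],0.006],[0.06,[-0.002,0.0,0.056],0.006],[0.0,[-0.002,0.0,0.056],0.006],[0.0,[-0.002,0.0,0.056],0.006],[0.0,[-0.002,0.0,0.056],0.006],[0.0,[-0.002,0.0,0.056],0.006]], "force": 40}}

```text
clock: 2.2
tcp_pos: [0.534, 0.0827, 0.0677]
tcp_rot: [2.249, 2.19, 0.005]
ft_force: [0.9, 1.3, 3.4]
finger_gap: 0.0151
gripper_force: 40.4
```

{"api": "play_rows", "payload": {"targets": [[0.0,[0.0,0.0,0.0],0.0],[0.0,[0.0,0.0,0.0],0.0],[0.0,[0.0,0.0,-0.02],0.0],[0.0,[0.0,0.0,-0.05],0.0],[0.0,[0.0,0.0,-0.08],0.0],[0.0,[0.0,0.0,-0.11],0.0],[0.0,[0.0,0.0,-0.13],0.0],[0.0,[0.0,0.0,-0.13],0.0]]}}

```text
clock: 2.87
tcp_pos: [0.535, 0.0824, 0.2011]
tcp_rot: [2.246, 2.186, 0.012]
ft_force: [-0.0, -0.4, -1.5]
finger_gap: 0.0155
gripper_force: 39.9
```

```bash
python3 -c "
from m import *
go((.4495,-.364,.195),.093)
a=snap('scene','s2')
for s,c,p in comps(a,(108,120,50),(125,255,255),(200,80,400,260),40): print(s,c)
im=cv2.resize(a[60:300,80:420],None,fx=2.3,fy=2.3);cv2.imwrite('pics/c2.png',im[:,:,::-1])"
```

```text
t 2.87 tcp [0.535  0.0824 0.2011] yaw -0.0271 F [-0.  -0.4 -1.5] gap 0.0155 -> shift [-0.4486 -0.0735  0.005 ] turn -0.1201
[293, 140, 40, 37, 475] [316.2, 158.7]
```

View pics/c2.png

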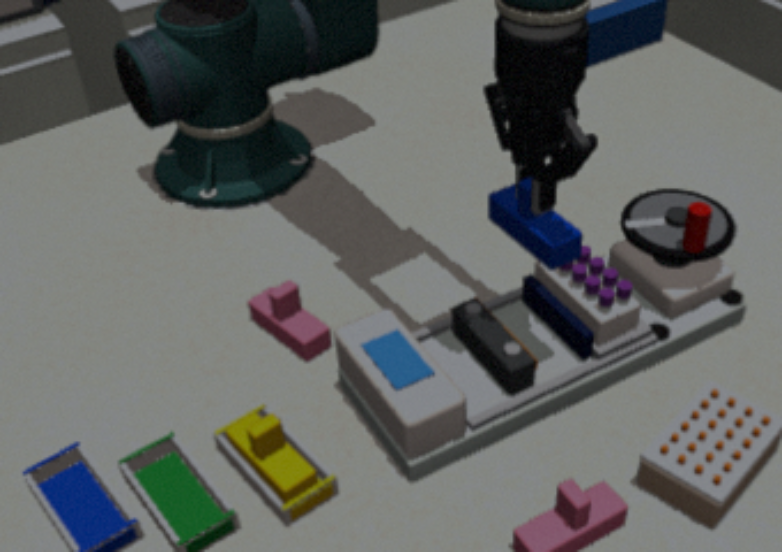

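The block is held level and lifted, at crop (535,225), and the slot is free at lower left.

{"api": "play_rows", "payload": {"targets": [[0.0,[-0.03,-0.005,0.0],-0.01],[0.0,[-0.07,-0.011,0.0],-0.02],[0.0,[-0.11,-0.018,0.0],-0.04],[0.0,[-0.15,-0.024,0.0],-0.06],[0.0,[-0.19,-0.031,0.0],-0.08],[0.0,[-0.23,-0.037,0.0],-0.1],[0.0,[-0.26,-0.042,0.0],-0.12],[0.0,[-0.28,-0.046,0.0],-0.12]]}}

```text
clock: 3.58
tcp_pos: [0.4766, -0.1988, 0.1917]
tcp_rot: [-2.115, -2.316, 0.004]
ft_force: [-0.4, 0.7, -1.0]
finger_gap: 0.0148
gripper_force: 39.8
```

```bash
python3 -c "
from m import *
go((.4495,-.364,.12),.093)"
```

```text
t 3.58 tcp [ 0.4766 -0.1988  0.1917] yaw 0.0905 F [-0.4  0.7 -1. ] gap 0.0148 -> shift [-0.1622 -0.0416  0.0716] turn -0.0025
```

{"api": "play_rows", "payload": {"targets": [[0.0,[-0.04,-0.01,0.0],0.0],[0.0,[-0.08,-0.02,0.0],0.0],[0.0,[-0.12,-0.031,0.01],0.0],[0.0,[-0.15,-0.039,0.03],0.0],[0.0,[-0.162,-0.042,0.05],0.0],[0.0,[-0.162,-0.042,0.07],0.0],[0.0,[-0.162,-0.042,0.07],0.0],[0.0,[-0.162,-0.042,0.07],0.0]]}}

```text
clock: 4.25
tcp_pos: [0.4502, -0.3598, 0.1211]
tcp_rot: [-2.11, -2.315, -0.001]
ft_force: [0.9, 0.2, -2.1]
finger_gap: 0.0153
gripper_force: 39.6
```

```bash
python3 -c "
from m import *
go((.4495,-.364,.045),.093)
a=snap('scene','s3');b=snap('top','t3')
for n,i in(('scene',a),('top',b)):
  for s,c,p in comps(i,(108,120,50),(125,255,255),(60,180,180,330) if n=='scene' else (390,210,460,300),30): print(n,s,c)
x=cv2.resize(a[190:320,60:200],None,fx=3,fy=3);y=cv2.resize(b[180:310,380:490],None,fx=3,fy=3)
cv2.imwrite('pics/c3.png',np.hstack([x,y])[:,:,::-1])
"
```

```text
t 4.25 tcp [ 0.4502 -0.3598  0.1211] yaw 0.0926 F [ 0.9  0.2 -2.1] gap 0.0153 -> shift [-0.0047 -0.0007  0.076 ] turn -0.0004
scene [87, 234, 52, 71, 1351] [113.4, 271.8]
top [409, 227, 29, 51, 788] [422.5, 250.8]
top [430, 252, 7, 7, 39] [433.2, 255.0]
```

View pics/c3.png

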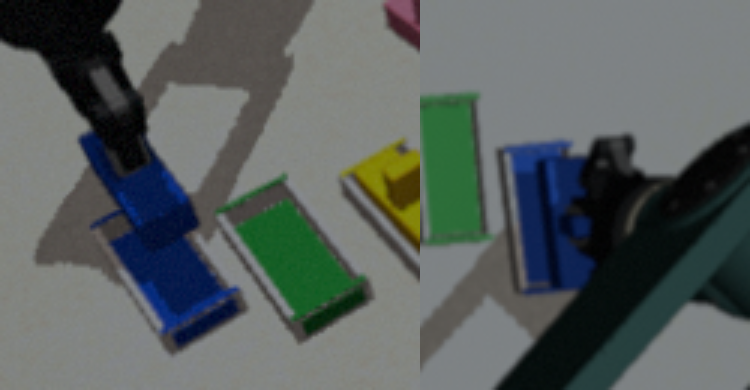

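```bash
python3 -c "
from m import *
t=np.array([.4502,-.3598]);ya=.0926;ex=np.array([np.cos(ya),np.sin(ya)]);ey=np.array([-ex[1],ex[0]])
for u,v in((420.3,232.3),(425,276)):
  P=onz('top',u,v,.113)[:2]-t; print('left edge block-frame',P@ex,P@ey)
for nm,sx,sy,z in(('front +y',1,1,.113),('front -y',1,-1,.113),('back -y',-1,-1,.113),('front+y bot',1,1,.083)):
  p=t+sx*.05*ex+sy*.018*ey; uv=proj('scene',[*p,z]); print(nm,((uv-[60,190])*3).round())
"
```

```text
left edge block-frame 0.05154731265598591 0.018302284656620087
left edge block-frame -0.04763735139228338 0.019522972933411844
front +y [190. 197.]
front -y [137. 226.]
back -y [ 75. 137.]
front+y bot [203. 227.]
```

The held block's edges agree with the TCP to about 2 mm, so I lower it.

{"api": "play_rows", "payload": {"targets": [[0.0,[-0.005,-0.001,0.02],0.0],[0.0,[-0.005,-0.001,0.04],0.0],[0.0,[-0.005,-0.001,0.055],0.0],[0.0,[-0.005,-0.001,0.065],0.0],[0.0,[-0.005,-0.001,0.072],0.0],[0.0,[-0.005,-0.001,0.074],0.0],[0.0,[-0.005,-0.001,0.076],0.0],[0.0,[-0.005,-0.001,0.076],0.0]]}}

```text
clock: 5.02
tcp_pos: [0.4522, -0.3669, 0.0502]
tcp_rot: [2.114, 2.321, 0.0]
ft_force: [0.2, -0.0, -1.9]
finger_gap: 0.015
gripper_force: 39.8
```

{"api": "play_rows", "payload": {"targets": [[0.0,[0.0,0.0,0.001],0.0],[0.0,[0.0,0.0,0.002],0.0],[0.0,[0.0,0.0,0.002],0.0]]}}

```text
clock: 5.27
tcp_pos: [0.4518, -0.3668, 0.0477]
tcp_rot: [2.115, 2.322, 0.0]
ft_force: [-0.7, 0.6, -3.1]
finger_gap: 0.015
gripper_force: 39.8
```

```bash
python3 -c "
from m import *
go((.4495,-.3645,.043),.093)"
```

```text
t 5.27 tcp [ 0.4518 -0.3668  0.0477] yaw 0.0929 F [-0.7  0.6 -3.1] gap 0.015 -> shift [ 0.0025 -0.0021  0.0047] turn -0.0001
```

{"api": "play_rows", "payload": {"targets": [[0.0,[0.002,-0.002,0.0],0.0],[0.0,[0.002,-0.002,0.002],0.0],[0.0,[0.002,-0.002,0.004],0.0],[0.0,[0.002,-0.002,0.005],0.0],[0.0,[0.002,-0.002,0.006],0.0],[0.0,[0.002,-0.002,0.006],0.0]]}}

```text
clock: 5.77
tcp_pos: [0.4494, -0.3649, 0.0427]
tcp_rot: [2.116, 2.322, -0.0]
ft_force: [-3.4, 1.6, 5.4]
finger_gap: 0.0154
gripper_force: 40.7
```

Upward force has switched sign at z≈0.043, so the block is on the floor. Release slowly and lift.

{"api": "play_rows", "payload": {"targets": [[0.03,[0.0,0.0,0.0],0.0],[0.05,[0.0,0.0,0.0],0.0],[0.05,[0.0,0.0,0.0],0.0],[0.05,[0.0,0.0,-0.02],0.0],[0.05,[0.0,0.0,-0.05],0.0],[0.05,[0.0,0.0,-0.09],0.0],[0.05,[0.0,0.0,-0.13],0.0],[0.05,[0.0,0.0,-0.17],0.0]]}}

```text
clock: 6.43
tcp_pos: [0.4492, -0.3645, 0.2125]
tcp_rot: [-2.115, -2.322, -0.0]
ft_force: [1.0, -1.1, 0.2]
finger_gap: 0.0502
gripper_force: 0.0
```

```bash
python3 -c "
from m import *
go((.53,.0,.22),.0)"
```

```text
t 6.43 tcp [ 0.4492 -0.3645  0.2125] yaw 0.093 F [ 1.  -1.1  0.2] gap 0.0502 -> shift [ 0.3554  0.1143 -0.0073] turn 0.093
```

{"api": "play_rows", "payload": {"targets": [[0.05,[0.04,0.0,0.0],0.0],[0.05,[0.08,0.0,0.0],0.0],[0.05,[0.12,0.0,0.0],0.0],[0.05,[0.16,0.0,0.0],0.0],[0.05,[0.2,0.0,0.0],0.0],[0.05,[0.24,0.0,0.0],0.0],[0.05,[0.27,0.0,0.0],0.0],[0.05,[0.27,0.0,0.0],0.0]]}}

```text
clock: 7.1
tcp_pos: [0.4238, -0.0913, 0.2117]
tcp_rot: [-2.108, -2.328, -0.004]
ft_force: [0.4, -0.2, 1.0]
finger_gap: 0.0501
gripper_force: 0.0
```

Run:
```python
from m import *
a=snap('scene','s4');b=snap('top','t4')
x=cv2.resize(a[190:320,60:200],None,fx=2.7,fy=2.7);y=cv2.resize(b[170:300,120:270],None,fx=2.7,fy=2.7)
y2=cv2.resize(b[190:300,350:460],None,fx=3,fy=3)
cv2.imwrite('pics/c4.png',cv2.copyMakeBorder(np.hstack([x,y]),0,0,0,0,0)[:,:,::-1])
for s,c,p in comps(b,(108,120,50),(125,255,255),(390,210,460,300),30): print('slot/block',s,c)
for s,c,p in comps(b,(0,150,80),(8,255,255),(120,150,220,280),10): print('red',s,c,onz('top',*c,.162))
for s,c,p in comps(a,(0,150,80),(8,255,255),(360,130,410,190),10): print('scene red',s,c)
go((.5899,.2459,.19),.3)
```

```text
slot/block [409, 227, 25, 47, 727] [422.4, 250.1]
slot/block [415, 274, 21, 4, 38] [424.8, 275.7]
red [156, 190, 10, 9, 72] [160.2, 193.8] [0.58985954 0.2454405  0.162     ]
scene red [379, 148, 10, 6, 43] [383.9, 150.6]
t 7.2 tcp [ 0.4244 -0.0952  0.2115] yaw 0.0957 F [-0.3 -1.  -0.5] gap 0.0503 -> shift [0.3237 0.1973 0.0214] turn -0.2043
```

View pics/c4.png

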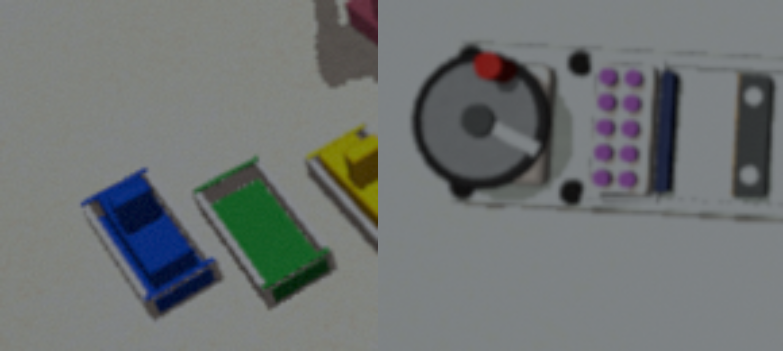

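The left half shows the blue block flat inside its blue slot at (150,240). The right half shows the disc centred at crop (481,120), knob at (488,66), bumper front edge at x≈679 and stop face at x≈738.

Run:
```python
from m import *
C=lambda x,y:(x/2.7+120-378/2.7,y/2.7+170)
k=onz('top',160.2,193.8,.162)
for c in((481,120),(482,120),(479,120)):
    w=onz('top',*C(*c),.112); d=k-w; print(w.round(4),np.hypot(*d[:2]).round(4),np.arctan2(d[1],d[0]).round(3))
# scene ellipse: knob top centre
f=np.array([.054,.9985])
for z in(.05,.07,.08): print('gap if bumper top z',z,(onz('top',*C(679,130),z)[:2]-onz('top',*C(738,135),.068)[:2])@f)
a=cv2.cvtColor(cv2.imread('pics/s4.png'),cv2.COLOR_BGR2RGB)
hsv=cv2.cvtColor(a,cv2.COLOR_RGB2HSV)
print('knob predicted in scene (axis z .138)',proj('scene',[k[0],k[1],.162]),proj('scene',[k[0],k[1],.114]))
g=cv2.inRange(hsv,(0,120,60),(8,255,255))[140:190,360:410]; p=np.argwhere(g)[:,::-1]+[360,140]; print(p.min(0),p.max(0),p.mean(0))
```

```text
[0.5465 0.2659 0.112 ] 0.0479 -0.441
[0.5465 0.265  0.112 ] 0.0476 -0.424
[0.5465 0.2676 0.112 ] 0.0487 -0.473
gap if bumper top z 0.05 0.055783357951081886
gap if bumper top z 0.07 0.05277812470291576
gap if bumper top z 0.08 0.05127550807883268
knob predicted in scene (axis z .138) [383.65905265 149.91221271] [380.46904322 166.89263447]
[379 148] [388 153] [383.67391304 150.69565217]
```

{"api": "play_rows", "payload": {"targets": [[0.05,[0.034,0.02,0.0],-0.03],[0.05,[0.068,0.041,0.0],-0.06],[0.05,[0.102,0.062,0.0],-0.09],[0.05,[0.136,0.083,0.0],-0.12],[0.05,[0.17,0.104,0.0],-0.15],[0.05,[0.204,0.124,0.0],-0.18],[0.05,[0.238,0.145,0.0],-0.2],[0.05,[0.272,0.166,0.0],-0.2]]}}

```text
clock: 7.87
tcp_pos: [0.5661, 0.1906, 0.2107]
tcp_rot: [1.875, 2.52, -0.001]
ft_force: [0.2, -0.1, 0.1]
finger_gap: 0.0499
gripper_force: 0.0
```

```bash
python3 -c "
from m import *
go((.590,.2455,.19),.3)"
```

```text
t 7.87 tcp [0.5661 0.1906 0.2107] yaw 0.2916 F [ 0.2 -0.1  0.1] gap 0.0499 -> shift [0.0457 0.0386 0.0207] turn -0.0084
```

{"api": "play_rows", "payload": {"targets": [[0.06,[0.025,0.02,0.0],0.0],[0.06,[0.043,0.037,0.01],0.0],[0.06,[0.043,0.037,0.02],0.0],[0.06,[0.043,0.037,0.02],0.0],[0.06,[0.043,0.037,0.02],0.0]]}}

```text
clock: 8.28
tcp_pos: [0.5874, 0.2404, 0.1894]
tcp_rot: [-1.875, -2.519, 0.005]
ft_force: [-0.2, -0.5, -0.3]
finger_gap: 0.06
gripper_force: 0.0
```

```bash
python3 -c "
from m import *
go((.590,.2455,.125))"
```

```text
t 8.28 tcp [0.5874 0.2404 0.1894] yaw 0.2914 F [-0.2 -0.5 -0.3] gap 0.06 -> shift [0.0042 0.0042 0.0644] turn 0
```

{"api": "play_rows", "payload": {"targets": [[0.06,[0.004,0.004,0.0],0.0],[0.06,[0.004,0.004,0.025],0.0],[0.06,[0.004,0.004,0.05],0.0],[0.06,[0.004,0.004,0.063],0.0],[0.06,[0.004,0.004,0.063],0.0],[0.06,[0.004,0.004,0.063],0.0]], "force": 30}}

```text
clock: 8.78
tcp_pos: [0.5899, 0.2464, 0.1283]
tcp_rot: [-1.874, -2.521, 0.001]
ft_force: [0.8, -0.7, 0.2]
finger_gap: 0.0602
gripper_force: 0.0
```

{"api": "play_rows", "payload": {"targets": [[0.0,[0.0,0.0,0.0],0.0],[0.0,[0.0,0.0,0.0],0.0],[0.0,[0.0,0.0,0.0],0.0],[0.0,[0.0,0.0,0.0],0.0]]}}

```text
clock: 9.12
tcp_pos: [0.5908, 0.2475, 0.1306]
tcp_rot: [1.872, 2.521, 0.004]
ft_force: [-1.5, 0.5, 4.5]
finger_gap: 0.0233
gripper_force: 29.5
```

```bash
cat >> m.py <<'E'
def arc(dang,n=8,W=(.5465,.266),r=.048):
    "waypoints for turning knob clockwise by dang from the present angle"
    from scipy.spatial.transform import Rotation as R
    s=bot.observe(); M=R.from_rotvec(s['tcp_rot']).as_matrix(); t=s['tcp_pos']; d=t[:2]-W
    a=np.arctan2(d[1],d[0]); print('t',round(s['clock'],2),'tcp',t.round(4),'r',np.hypot(*d).round(4),'ang',a.round(3),'F',s['ft_force'].round(1),'gap',s['finger_gap'].round(4))
    for i in range(1,n+1):
        b=a-dang*i/n; p=np.array([W[0]+r*np.cos(b),W[1]+r*np.sin(b),.125]); print('[0.0,',(M.T@(p-t)).round(3).tolist(),', 0.0],')
E
python3 -c "
from m import *
arc(.6)"
```

```text
Traceback (most recent call last):
  File "m.py", line 20, in arc
    a=np.arctan2(d[1],d[0]); print('t',round(s['clock'],2),'tcp',t.round(4),'r',np.hypot(*d).round(4),'ang',a.round(3),'F',s['ft_force'].round(1),'gap',s['finger_gap'].round(4))
                                                                                                                                                        ^^^^^^^^^^^^^^^^^^^^^
AttributeError: 'float' object has no attribute 'round'
```

```bash
sed -i "s/s\['finger_gap'\].round(4))$/round(s['finger_gap'],4))/; s/,\.125\])/,.129])/" m.py
python3 -c "
from m import *
arc(.8)"
```

```text
t 9.12 tcp [0.5908 0.2475 0.1306] r 0.048 ang -0.395 F [-1.5  0.5  4.5] gap 0.0233
[0.0, [-0.004, -0.003, 0.002] , 0.0],
[0.0, [-0.007, -0.007, 0.002] , 0.0],
[0.0, [-0.01, -0.011, 0.002] , 0.0],
[0.0, [-0.012, -0.015, 0.002] , 0.0],
[0.0, [-0.014, -0.019, 0.002] , 0.0],
[0.0, [-0.016, -0.024, 0.002] , 0.0],
[0.0, [-0.017, -0.028, 0.002] , 0.0],
[0.0, [-0.017, -0.033, 0.001] , 0.0],
```

{"api": "play_rows", "payload": {"targets": [[0.0,[-0.004,-0.003,0.0],0.0],[0.0,[-0.007,-0.007,0.0],0.0],[0.0,[-0.01,-0.011,0.0],0.0],[0.0,[-0.012,-0.015,0.0],0.0],[0.0,[-0.014,-0.019,0.0],0.0],[0.0,[-0.016,-0.024,0.0],0.0],[0.0,[-0.017,-0.028,0.0],0.0],[0.0,[-0.017,-0.033,0.0],0.0]]}}

```text
clock: 9.78
tcp_pos: [0.5638, 0.2238, 0.1306]
tcp_rot: [-1.871, -2.523, -0.011]
ft_force: [0.1, 6.5, 5.3]
finger_gap: 0.0233
gripper_force: 29.7
```

```bash
python3 -c "
from m import *
arc(1.2)"
```

```text
t 9.78 tcp [0.5638 0.2238 0.1306] r 0.0456 ang -1.182 F [0.1 6.5 5.3] gap 0.0233
[0.0, [-0.003, -0.007, 0.002] , 0.0],
[0.0, [-0.002, -0.014, 0.001] , 0.0],
[0.0, [0.0, -0.021, 0.001] , 0.0],
[0.0, [0.003, -0.028, 0.001] , 0.0],
[0.0, [0.007, -0.034, 0.001] , 0.0],
[0.0, [0.012, -0.039, 0.001] , 0.0],
[0.0, [0.018, -0.044, 0.001] , 0.0],
[0.0, [0.024, -0.047, 0.001] , 0.0],
```

```bash
python3 -c "
from m import *
arc(1.2,W=(.545,.2682))"
```

```text
t 9.78 tcp [0.5638 0.2238 0.1306] r 0.0482 ang -1.171 F [0.1 6.5 5.3] gap 0.0233
[0.0, [-0.0, -0.007, 0.002] , 0.0],
[0.0, [0.001, -0.014, 0.002] , 0.0],
[0.0, [0.003, -0.021, 0.001] , 0.0],
[0.0, [0.006, -0.028, 0.001] , 0.0],
[0.0, [0.01, -0.034, 0.001] , 0.0],
[0.0, [0.014, -0.039, 0.001] , 0.0],
[0.0, [0.02, -0.044, 0.001] , 0.0],
[0.0, [0.026, -0.048, 0.001] , 0.0],
```

{"api": "play_rows", "payload": {"targets": [[0.0,[0.001,-0.007,0.0],0.0],[0.0,[0.003,-0.014,0.0],0.0],[0.0,[0.005,-0.021,0.0],0.0],[0.0,[0.008,-0.028,0.0],0.0],[0.0,[0.012,-0.034,0.0],0.0],[0.0,[0.016,-0.039,0.0],0.0],[0.0,[0.022,-0.044,0.0],0.0],[0.0,[0.028,-0.048,0.0],0.0]]}}

```text
clock: 10.45
tcp_pos: [0.5126, 0.2365, 0.1306]
tcp_rot: [1.87, 2.518, 0.017]
ft_force: [9.6, 7.0, 0.2]
finger_gap: 0.0233
gripper_force: 29.6
```

```bash
python3 -c "
from m import *
P=[(.5908,.2475),(.5638,.2238),tuple(bot.observe()['tcp_pos'][:2])]
from scipy.optimize import least_squares as L
r=L(lambda w:[np.hypot(p[0]-w[0],p[1]-w[1])-.048 for p in P],[.546,.267]);print(r.x,r.fun)
arc(1.2,W=r.x)"
```

```text
[0.54787401 0.26904777] [ 3.06928991e-05 -3.12786736e-05  2.31981577e-05]
t 10.45 tcp [0.5126 0.2365 0.1306] r 0.048 ang -2.396 F [9.6 7.  0.2] gap 0.0233
[0.0, [0.007, -0.003, 0.002] , 0.0],
[0.0, [0.014, -0.004, 0.002] , 0.0],
[0.0, [0.021, -0.005, 0.002] , 0.0],
[0.0, [0.028, -0.004, 0.002] , 0.0],
[0.0, [0.035, -0.003, 0.002] , 0.0],
[0.0, [0.042, -0.0, 0.002] , 0.0],
[0.0, [0.048, 0.004, 0.002] , 0.0],
[0.0, [0.054, 0.008, 0.002] , 0.0],
```

{"api": "play_rows", "payload": {"targets": [[0.0,[0.008,-0.001,0.0],0.0],[0.0,[0.016,-0.001,0.0],0.0],[0.0,[0.023,-0.002,0.0],0.0],[0.0,[0.03,-0.001,0.0],0.0],[0.0,[0.037,0.0,0.0],0.0],[0.0,[0.044,0.003,0.0],0.0],[0.0,[0.05,0.007,0.0],0.0],[0.0,[0.056,0.011,0.0],0.0]]}}

```text
clock: 11.12
tcp_pos: [0.5048, 0.2905, 0.1305]
tcp_rot: [1.872, 2.518, 0.002]
ft_force: [2.6, -2.7, 7.6]
finger_gap: 0.0228
gripper_force: 30.2
```

```bash
python3 -c "
from m import *
arc(1.0,W=(.5479,.269))"
```

```text
t 11.12 tcp [0.5048 0.2905 0.1305] r 0.0481 ang 2.678 F [ 2.6 -2.7  7.6] gap 0.0228
[0.0, [0.004, 0.004, 0.002] , 0.0],
[0.0, [0.008, 0.009, 0.002] , 0.0],
[0.0, [0.01, 0.015, 0.002] , 0.0],
[0.0, [0.013, 0.02, 0.002] , 0.0],
[0.0, [0.014, 0.026, 0.002] , 0.0],
[0.0, [0.015, 0.032, 0.002] , 0.0],
[0.0, [0.015, 0.038, 0.002] , 0.0],
[0.0, [0.014, 0.044, 0.002] , 0.0],
```

{"api": "play_rows", "payload": {"targets": [[0.0,[0.004,0.005,0.0],0.0],[0.0,[0.008,0.01,0.0],0.0],[0.0,[0.01,0.016,0.0],0.0],[0.0,[0.013,0.021,0.0],0.0],[0.0,[0.014,0.027,0.0],0.0],[0.0,[0.015,0.033,0.0],0.0],[0.0,[0.015,0.039,0.0],0.0],[0.0,[0.014,0.044,0.0],0.0]]}}

```text
clock: 11.78
tcp_pos: [0.5425, 0.317, 0.1306]
tcp_rot: [1.872, 2.52, 0.002]
ft_force: [-1.2, -0.3, 8.7]
finger_gap: 0.0232
gripper_force: 30.3
```

Run:
```python
from m import *
arc(.8,W=(.5479,.269))
a=snap('scene','s5');b=snap('top','t5')
x=cv2.resize(a[160:250,250:380],None,fx=3,fy=3);y=cv2.resize(b[180:270,180:300],None,fx=3,fy=3)
cv2.imwrite('pics/c5.png',np.clip(np.hstack([x,y])[:,:,::-1]*1.5,0,255).astype(np.uint8))
```

```text
t 11.78 tcp [0.5425 0.317  0.1306] r 0.0483 ang 1.684 F [-1.2 -0.3  8.7] gap 0.0232
[0.0, [-0.001, 0.005, 0.002] , 0.0],
[0.0, [-0.003, 0.009, 0.002] , 0.0],
[0.0, [-0.005, 0.014, 0.002] , 0.0],
[0.0, [-0.007, 0.018, 0.002] , 0.0],
[0.0, [-0.01, 0.022, 0.002] , 0.0],
[0.0, [-0.013, 0.025, 0.002] , 0.0],
[0.0, [-0.017, 0.028, 0.002] , 0.0],
[0.0, [-0.021, 0.031, 0.002] , 0.0],
```

View pics/c5.png

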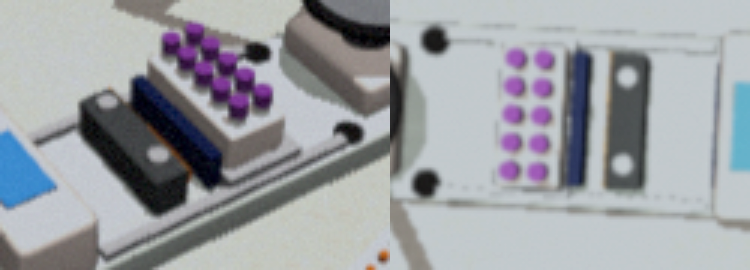

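The gap is now about 13–14 mm (bumper edge at crop x≈590, stop face ≈608), so roughly 1.4 rad remain.

{"api": "play_rows", "payload": {"targets": [[0.0,[-0.001,0.005,0.0],0.0],[0.0,[-0.003,0.009,0.0],0.0],[0.0,[-0.005,0.014,0.0],0.0],[0.0,[-0.007,0.018,0.0],0.0],[0.0,[-0.01,0.022,0.0],0.0],[0.0,[-0.013,0.025,0.0],0.0],[0.0,[-0.017,0.028,0.0],0.0],[0.0,[-0.021,0.031,0.0],0.0]]}}

```text
clock: 12.55
tcp_pos: [0.5782, 0.3066, 0.1306]
tcp_rot: [1.872, 2.521, 0.005]
ft_force: [-0.2, 2.2, 6.4]
finger_gap: 0.0233
gripper_force: 30.3
```

Run:
```python
from m import *
arc(.4,W=(.5479,.269))
im=snap('top','t6')
def edges(im):
    hsv=cv2.cvtColor(im,cv2.COLOR_RGB2HSV).astype(int);g=im.astype(int).sum(2)
    for v in (206,212,218,226): print(v,g[v,224:258].tolist())
edges(im)
```

```text
t 12.55 tcp [0.5782 0.3066 0.1306] r 0.0483 ang 0.893 F [-0.2  2.2  6.4] gap 0.0233
[0.0, [-0.002, 0.001, 0.002] , 0.0],
[0.0, [-0.004, 0.002, 0.002] , 0.0],
[0.0, [-0.006, 0.003, 0.002] , 0.0],
[0.0, [-0.009, 0.004, 0.002] , 0.0],
[0.0, [-0.011, 0.005, 0.002] , 0.0],
[0.0, [-0.013, 0.006, 0.002] , 0.0],
[0.0, [-0.015, 0.007, 0.002] , 0.0],
[0.0, [-0.018, 0.007, 0.002] , 0.0],
206 [317, 325, 320, 344, 389, 408, 401, 378, 351, 338, 334, 340, 381, 405, 409, 412, 385, 251, 191, 248, 196, 140, 137, 132, 79, 127, 284, 380, 363, 241, 172, 235, 358, 407]
212 [332, 318, 319, 346, 380, 403, 404, 392, 374, 337, 294, 300, 323, 371, 403, 405, 363, 243, 184, 176, 147, 134, 136, 122, 71, 142, 293, 374, 341, 228, 166, 164, 163, 164]
218 [297, 284, 238, 254, 363, 378, 330, 299, 295, 295, 294, 269, 254, 357, 407, 390, 271, 179, 192, 161, 132, 136, 131, 95, 101, 237, 370, 387, 283, 187, 166, 163, 164, 165]
226 [288, 261, 253, 354, 397, 377, 331, 305, 296, 297, 272, 271, 358, 405, 411, 382, 252, 161, 146, 135, 132, 143, 132, 74, 137, 299, 382, 359, 245, 173, 162, 167, 162, 164]
```

{"api": "play_rows", "payload": {"targets": [[0.0,[-0.002,0.001,0.0],0.0],[0.0,[-0.004,0.002,0.0],0.0],[0.0,[-0.006,0.003,0.0],0.0],[0.0,[-0.009,0.004,0.0],0.0],[0.0,[-0.011,0.005,0.0],0.0],[0.0,[-0.013,0.006,0.0],0.0],[0.0,[-0.015,0.006,0.0],0.0],[0.0,[-0.015,0.006,0.0],0.0]]}}

```text
clock: 13.27
tcp_pos: [0.5892, 0.2938, 0.1306]
tcp_rot: [1.872, 2.519, 0.008]
ft_force: [2.5, 2.0, 5.3]
finger_gap: 0.023
gripper_force: 30.2
```

Run:
```python
from m import *
arc(.2,W=(.5479,.269))
im=snap('top','t7');g=im.astype(int).sum(2)
for v in (206,212,218,226): print(v,g[v,244:258].tolist())
```

```text
t 13.27 tcp [0.5892 0.2938 0.1306] r 0.0482 ang 0.54 F [2.5 2.  5.3] gap 0.023
[0.0, [-0.001, 0.0, 0.002] , 0.0],
[0.0, [-0.002, 0.0, 0.002] , 0.0],
[0.0, [-0.004, 0.001, 0.002] , 0.0],
[0.0, [-0.005, 0.001, 0.002] , 0.0],
[0.0, [-0.006, 0.001, 0.002] , 0.0],
[0.0, [-0.007, 0.001, 0.002] , 0.0],
[0.0, [-0.008, 0.001, 0.002] , 0.0],
[0.0, [-0.01, 0.001, 0.002] , 0.0],
206 [194, 162, 134, 134, 137, 108, 86, 207, 309, 240, 174, 239, 362, 410]
212 [170, 149, 135, 137, 137, 81, 131, 271, 307, 228, 169, 164, 167, 168]
218 [200, 164, 140, 141, 126, 77, 192, 335, 278, 190, 166, 167, 166, 164]
226 [226, 143, 135, 133, 89, 106, 243, 319, 241, 177, 164, 166, 168, 167]
```

{"api": "play_rows", "payload": {"targets": [[0.0,[-0.002,0.0,0.0],0.0],[0.0,[-0.004,0.0,0.0],0.0],[0.0,[-0.006,0.0,0.0],0.0],[0.0,[-0.008,0.0,0.0],0.0],[0.0,[-0.009,0.0,0.0],0.0],[0.0,[-0.009,0.0,0.0],0.0]]}}

```text
clock: 13.82
tcp_pos: [0.593, 0.2854, 0.1307]
tcp_rot: [1.871, 2.518, 0.011]
ft_force: [5.4, 3.4, 4.3]
finger_gap: 0.0232
gripper_force: 30.1
```

Run:
```python
from m import *
arc(.1,4,W=(.5479,.269))
im=snap('top','t8');g=im.astype(int).sum(2)
for v in (206,212,218,226): print(v,g[v,244:258].tolist())
```

```text
t 13.82 tcp [0.593  0.2854 0.1307] r 0.048 ang 0.349 F [5.4 3.4 4.3] gap 0.0232
[0.0, [-0.001, 0.0, 0.002] , 0.0],
[0.0, [-0.002, 0.0, 0.002] , 0.0],
[0.0, [-0.004, 0.0, 0.002] , 0.0],
[0.0, [-0.005, -0.0, 0.002] , 0.0],
206 [172, 188, 159, 133, 137, 133, 84, 101, 186, 174, 168, 240, 364, 411]
212 [167, 159, 143, 139, 137, 133, 81, 142, 236, 204, 171, 165, 165, 163]
218 [200, 176, 143, 137, 136, 112, 92, 159, 193, 182, 167, 167, 169, 169]
226 [233, 188, 141, 141, 136, 78, 155, 279, 232, 174, 167, 169, 167, 168]
```

{"api": "play_rows", "payload": {"targets": [[0.0,[-0.001,0.001,0.0],0.0],[0.0,[-0.002,0.001,0.0],0.0],[0.0,[-0.004,0.001,0.0],0.0],[0.0,[-0.005,0.001,0.0],0.0],[0.0,[-0.005,0.001,0.0],0.0]]}}

```text
clock: 14.28
tcp_pos: [0.5946, 0.2805, 0.1306]
tcp_rot: [1.871, 2.518, 0.008]
ft_force: [3.5, 1.4, 6.1]
finger_gap: 0.0231
gripper_force: 30.2
```

```bash
cat >> m.py <<'E'
def st():
    arc(.05,1,W=(.5479,.269)); s=bot.observe(); d=s['tcp_pos'][:2]-[.5479,.269]; d/=np.hypot(*d)
    F=s['ft_force'][:2]; print('radial',(F@d).round(2),'resist',(F@[-d[1],d[0]]).round(2))
    g=bot.get_image('top').astype(int).sum(2)
    for v in (206,212,218,226): print(v,g[v,244:258].tolist())
E
python3 -c "from m import *;st()"
```

```text
t 14.28 tcp [0.5946 0.2805 0.1306] r 0.0481 ang 0.242 F [3.5 1.4 6.1] gap 0.0231
[0.0, [-0.002, -0.0, 0.002] , 0.0],
radial 3.74 resist 0.5
206 [245, 196, 174, 145, 133, 135, 125, 83, 113, 143, 169, 240, 366, 412]
212 [193, 218, 178, 139, 137, 132, 91, 100, 175, 177, 167, 168, 166, 167]
218 [171, 167, 150, 136, 139, 135, 85, 99, 167, 176, 169, 168, 169, 166]
226 [203, 180, 146, 139, 139, 115, 93, 140, 162, 165, 168, 169, 169, 168]
```

{"api": "play_rows", "payload": {"targets": [[0.0,[-0.001,0.0,0.0],0.0],[0.0,[-0.002,0.0,0.0],0.0],[0.0,[-0.003,0.0,0.0],0.0],[0.0,[-0.003,0.0,0.0],0.0]]}}

```text
clock: 14.67
tcp_pos: [0.5952, 0.2776, 0.1306]
tcp_rot: [1.872, 2.519, 0.007]
ft_force: [3.2, 1.9, 5.8]
finger_gap: 0.0231
gripper_force: 30.2
```

```bash
python3 -c "from m import *;st()"
```

```text
t 14.67 tcp [0.5952 0.2776 0.1306] r 0.0481 ang 0.179 F [3.2 1.9 5.8] gap 0.0231
[0.0, [-0.002, -0.0, 0.002] , 0.0],
radial 3.44 resist 1.26
206 [254, 177, 196, 168, 139, 136, 135, 85, 80, 133, 169, 239, 365, 412]
212 [230, 202, 178, 147, 138, 137, 115, 96, 132, 160, 166, 168, 167, 167]
218 [174, 191, 160, 136, 138, 134, 87, 76, 146, 169, 167, 167, 167, 168]
226 [186, 178, 153, 139, 142, 129, 83, 91, 146, 167, 168, 167, 169, 168]
```

{"api": "play_rows", "payload": {"targets": [[0.0,[-0.001,0.0,0.0],0.0],[0.0,[-0.002,0.0,0.0],0.0],[0.0,[-0.003,0.0,0.0],0.0],[0.0,[-0.003,0.0,0.0],0.0]]}}

```text
clock: 15.05
tcp_pos: [0.5957, 0.2746, 0.1306]
tcp_rot: [1.872, 2.519, 0.006]
ft_force: [2.4, 0.2, 5.9]
finger_gap: 0.023
gripper_force: 30.2
```

```bash
python3 -c "from m import *;st()"
```

```text
t 15.05 tcp [0.5957 0.2746 0.1306] r 0.0481 ang 0.117 F [2.4 0.2 5.9] gap 0.023
[0.0, [-0.002, -0.001, 0.002] , 0.0],
radial 2.43 resist -0.09
206 [263, 199, 256, 199, 143, 141, 137, 92, 87, 136, 165, 241, 367, 412]
212 [255, 177, 155, 142, 140, 139, 132, 100, 133, 159, 167, 166, 166, 169]
218 [212, 203, 171, 139, 137, 136, 109, 92, 146, 169, 168, 169, 168, 168]
226 [177, 185, 158, 139, 144, 136, 87, 96, 145, 167, 168, 168, 166, 168]
```

{"api": "play_rows", "payload": {"targets": [[0.0,[-0.001,0.0,0.0],0.0],[0.0,[-0.002,0.0,0.0],0.0],[0.0,[-0.003,0.0,0.0],0.0],[0.0,[-0.003,0.0,0.0],0.0]]}}

```text
clock: 15.43
tcp_pos: [0.596, 0.2717, 0.1306]
tcp_rot: [1.872, 2.52, 0.004]
ft_force: [1.0, 0.4, 6.5]
finger_gap: 0.0231
gripper_force: 30.3
```

```bash
python3 -c "from m import *;st()"
```

```text
t 15.43 tcp [0.596  0.2717 0.1306] r 0.0481 ang 0.056 F [1.  0.4 6.5] gap 0.0231
[0.0, [-0.002, -0.001, 0.002] , 0.0],
radial 1.06 resist 0.38
206 [286, 223, 294, 224, 142, 136, 132, 108, 97, 132, 167, 241, 366, 413]
212 [260, 176, 181, 156, 135, 139, 137, 106, 134, 158, 166, 168, 166, 170]
218 [251, 184, 156, 138, 134, 138, 126, 98, 145, 168, 169, 167, 167, 168]
226 [179, 194, 161, 134, 139, 131, 97, 101, 148, 169, 167, 168, 166, 170]
```

{"api": "play_rows", "payload": {"targets": [[0.0,[-0.001,0.0,0.0],0.0],[0.0,[-0.002,0.0,0.0],0.0],[0.0,[-0.002,0.0,0.0],0.0]]}}

```text
clock: 15.73
tcp_pos: [0.596, 0.2699, 0.1306]
tcp_rot: [1.873, 2.521, 0.003]
ft_force: [-1.8, 1.1, 6.9]
finger_gap: 0.0231
gripper_force: 30.3
```

{"api": "play_rows", "payload": {"targets": [[0.0,[-0.001,0.0,0.0],0.0],[0.0,[-0.002,0.0,0.0],0.0],[0.0,[-0.002,0.0,0.0],0.0]]}}

```text
clock: 15.98
tcp_pos: [0.5961, 0.268, 0.1306]
tcp_rot: [1.873, 2.522, 0.002]
ft_force: [-2.3, -0.0, 8.2]
finger_gap: 0.0229
gripper_force: 30.4
```

```bash
python3 -c "from m import *;st()"
```

```text
t 15.98 tcp [0.5961 0.268  0.1306] r 0.0482 ang -0.02 F [-2.3 -0.   8.2] gap 0.0229
[0.0, [-0.002, -0.001, 0.002] , 0.0],
radial -2.34 resist -0.09
206 [376, 247, 183, 162, 142, 137, 139, 127, 108, 136, 166, 241, 366, 413]
212 [278, 191, 220, 177, 136, 138, 132, 120, 144, 158, 166, 168, 166, 170]
218 [261, 172, 179, 155, 138, 139, 133, 108, 144, 171, 171, 168, 169, 168]
226 [232, 206, 177, 144, 137, 137, 125, 115, 149, 167, 170, 170, 169, 167]
```

{"api": "play_rows", "payload": {"targets": [[0.0,[-0.001,0.0,0.0],0.0],[0.0,[-0.002,-0.001,0.0],0.0],[0.0,[-0.002,-0.001,0.0],0.0]]}}

```text
clock: 16.28
tcp_pos: [0.596, 0.2658, 0.1305]
tcp_rot: [1.873, 2.521, 0.003]
ft_force: [-1.5, 1.4, 7.8]
finger_gap: 0.0232
gripper_force: 30.4
```

{"api": "play_rows", "payload": {"targets": [[0.0,[-0.001,0.0,0.0],0.0],[0.0,[-0.002,-0.001,0.0],0.0],[0.0,[-0.002,-0.001,0.0],0.0]]}}

```text
clock: 16.53
tcp_pos: [0.5957, 0.2636, 0.1306]
tcp_rot: [1.872, 2.521, 0.003]
ft_force: [-1.1, 1.1, 6.7]
finger_gap: 0.023
gripper_force: 30.4
```

```bash
python3 -c "
from m import *;st();a=snap('scene','s9');b=snap('top','t9')
x=cv2.resize(a[170:230,270:350],None,fx=5,fy=5);y=cv2.resize(b[190:250,210:270],None,fx=5,fy=5)
cv2.imwrite('pics/c9.png',np.clip(np.hstack([x,y])[:,:,::-1]*1.6,0,255).astype(np.uint8))"
```

```text
t 16.53 tcp [0.5957 0.2636 0.1306] r 0.0481 ang -0.113 F [-1.1  1.1  6.7] gap 0.023
[0.0, [-0.002, -0.001, 0.002] , 0.0],
radial -1.22 resist 0.99
206 [392, 262, 202, 260, 206, 141, 138, 142, 111, 136, 168, 241, 365, 414]
212 [378, 255, 191, 183, 153, 137, 134, 146, 153, 159, 167, 168, 167, 168]
218 [281, 188, 213, 173, 132, 135, 130, 128, 154, 169, 169, 170, 169, 169]
226 [262, 178, 156, 142, 138, 142, 142, 126, 148, 167, 170, 170, 168, 168]
```

View pics/c9.png

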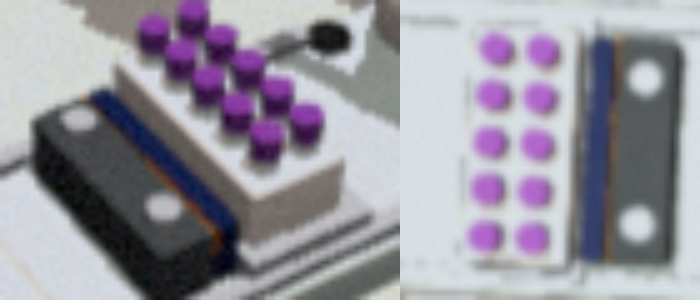

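The picture shows bumper and stop nearly meeting, with the orange strip just visible between them at (225,240). I continue in small steps.

{"api": "play_rows", "payload": {"targets": [[0.0,[-0.001,0.0,0.0],0.0],[0.0,[-0.002,-0.001,0.0],0.0],[0.0,[-0.002,-0.001,0.0],0.0]]}}

```text
clock: 16.93
tcp_pos: [0.5954, 0.2614, 0.1306]
tcp_rot: [1.872, 2.521, 0.003]
ft_force: [0.1, 1.1, 8.1]
finger_gap: 0.0235
gripper_force: 30.3
```

{"api": "play_rows", "payload": {"targets": [[0.0,[-0.001,0.0,0.0],0.0],[0.0,[-0.002,-0.001,0.0],0.0],[0.0,[-0.002,-0.001,0.0],0.0]]}}

```text
clock: 17.18
tcp_pos: [0.595, 0.2592, 0.1306]
tcp_rot: [1.873, 2.521, 0.003]
ft_force: [-0.9, 1.2, 7.6]
finger_gap: 0.023
gripper_force: 30.4
```

```bash
python3 -c "from m import *;st()"
```

```text
t 17.18 tcp [0.595  0.2592 0.1306] r 0.0481 ang -0.206 F [-0.9  1.2  7.6] gap 0.023
[0.0, [-0.002, -0.001, 0.002] , 0.0],
radial -1.1 resist 0.99
206 [400, 311, 209, 213, 168, 135, 137, 133, 124, 141, 166, 241, 367, 414]
212 [394, 259, 201, 258, 202, 141, 141, 140, 122, 145, 167, 168, 171, 169]
218 [382, 255, 189, 182, 152, 137, 138, 140, 139, 160, 169, 169, 167, 167]
226 [281, 192, 216, 179, 139, 138, 134, 123, 151, 169, 171, 168, 170, 168]
```

{"api": "play_rows", "payload": {"targets": [[0.0,[-0.001,0.0,0.0],0.0],[0.0,[-0.002,-0.001,0.0],0.0],[0.0,[-0.002,-0.001,0.0],0.0]]}}

```text
clock: 17.48
tcp_pos: [0.5946, 0.2577, 0.1306]
tcp_rot: [1.872, 2.522, 0.005]
ft_force: [-0.2, 3.0, 8.1]
finger_gap: 0.0235
gripper_force: 30.3
```

{"api": "play_rows", "payload": {"targets": [[0.0,[-0.001,-0.001,0.0],0.0],[0.0,[-0.002,-0.001,0.0],0.0],[0.0,[-0.002,-0.001,0.0],0.0]]}}

```text
clock: 17.73
tcp_pos: [0.5945, 0.2574, 0.1306]
tcp_rot: [-1.871, -2.523, -0.011]
ft_force: [-0.2, 7.8, 5.5]
finger_gap: 0.0228
gripper_force: 30.2
```

```bash
python3 -c "from m import *;st()"
```

```text
t 17.73 tcp [0.5945 0.2574 0.1306] r 0.0481 ang -0.244 F [-0.2  7.8  5.5] gap 0.0228
[0.0, [-0.002, -0.001, 0.002] , 0.0],
radial -2.06 resist 7.56
206 [411, 345, 235, 200, 175, 143, 136, 136, 126, 123, 159, 239, 365, 414]
212 [394, 269, 204, 249, 199, 138, 139, 141, 122, 147, 164, 167, 168, 169]
218 [390, 260, 193, 203, 167, 140, 142, 135, 113, 152, 167, 171, 168, 171]
226 [292, 199, 216, 174, 139, 136, 136, 124, 153, 168, 168, 169, 171, 168]
```

Contact: the knob stalled and resistance rose to about 7.6 N. I relax the command, release and lift off.

{"api": "play_rows", "payload": {"targets": [[0.0,[0.002,0.001,0.0],0.0],[0.0,[0.002,0.001,0.0],0.0]]}}

```text
clock: 17.95
tcp_pos: [0.5947, 0.2579, 0.1305]
tcp_rot: [1.872, 2.522, 0.005]
ft_force: [-1.8, 2.0, 7.7]
finger_gap: 0.0233
gripper_force: 30.4
```

{"api": "play_rows", "payload": {"targets": [[0.04,[0.0,0.0,0.0],0.0],[0.06,[0.0,0.0,0.0],0.0],[0.06,[0.0,0.0,0.0],0.0],[0.06,[0.0,0.0,0.0],0.0],[0.06,[0.0,0.0,-0.02],0.0],[0.06,[0.0,0.0,-0.05],0.0],[0.06,[0.0,0.0,-0.08],0.0],[0.06,[0.0,0.0,-0.11],0.0]]}}

```text
clock: 18.62
tcp_pos: [0.594, 0.2563, 0.2383]
tcp_rot: [-1.873, -2.521, 0.004]
ft_force: [0.2, -0.0, 0.7]
finger_gap: 0.0606
gripper_force: 0.0
```

```bash
python3 -c "
from m import *;st();a=snap('scene','s10')
x=cv2.resize(a[130:320,80:420],None,fx=2.3,fy=2.3)
cv2.imwrite('pics/c10.png',np.clip(x[:,:,::-1]*1.4,0,255).astype(np.uint8))"
```

```text
t 18.62 tcp [0.594  0.2563 0.2383] r 0.0478 ang -0.269 F [ 0.2 -0.   0.7] gap 0.0606
[0.0, [-0.002, -0.001, 0.109] , 0.0],
radial 0.23 resist 0.03
206 [408, 346, 235, 204, 176, 142, 134, 136, 130, 138, 166, 243, 368, 414]
212 [394, 272, 204, 258, 201, 142, 142, 144, 121, 150, 168, 168, 170, 167]
218 [388, 260, 196, 204, 169, 143, 141, 134, 115, 151, 167, 169, 168, 169]
226 [291, 200, 223, 179, 138, 138, 134, 123, 153, 168, 171, 168, 169, 167]
```

View pics/c10.png

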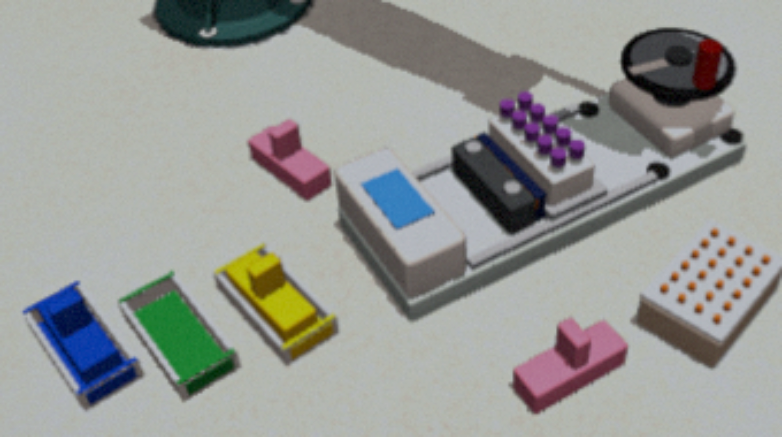

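The picture shows the carriage against the stop at (515,180), the blue block flat in its slot at (80,335), and the yellow block and tip box in place. The gripper is clear of everything.

```bash
python3 -c "
from workcell import bot
print(bot.sign_off())"
```

```text
the job is handed in; nothing more can be done
None
```

I handed the job in at about 18.6 s: the blue block is flat in its blue slot, the carriage is touching the end stop (an estimated 35–40 N at most while winding), and the gripper is clear; the hand-in gave no verdict.

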